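Index a cup slide to the bottle station

TASK

The sample cup sits on a sliding sleeve that is parked in the middle of its tube by a spring plunger. Pull the plunger's knob up, slide the sleeve toward the end of the slide where the white capped bottle stands (not the open glass beaker), let the plunger go and feel along until its pin drops fully home in the locking hole at that end. Do not force the pin sideways against the tube, and leave the bottle, the beaker and the calculator where they are.

Things in the scene. Friction and masses are not known exactly. Their poses are not given: they have to be found in the camera images.
- slide_frame: Fixed aluminium slide base, 60 x 300 mm, with an upright grey end block (18 mm long, top at 54 mm) at each end. Origin: centre of its underside, on the worktop. Its y axis is the sliding direction, +x points to the cup side, z is up. A 24 mm square steel tube runs between the end blocks along y.
- tube_mid (a point): On the frame's centre line, 42 mm up, level with the tube's top. The tube's top has a parking slot 36 mm long at the middle and, 45 mm from the slot's middle to each side, a locking hole 10 mm wide; all are hidden in the sleeve. The tube is clamped by hand: slot and holes together lie 3 to 8 mm off this point along y, one way or the other, so a hole is found only by feel.
- sleeve (a joint): Position (m) of the aluminium sleeve along the frame's y, 0 = plunger at the frame's middle, positive toward +y; travel -0.057 to 0.057, friction about 2 N. The sleeve is a square tube 32 mm wide and 124 mm long, top 46 mm above the worktop; it carries the knob at its middle and the cup holder on the frame's +x side. Starts within 5 mm of 0.
- plunger (a joint): How far (m) the plunger is pulled up: 0 = pin fully down (8 mm deep in slot or hole), 0.008 = pin tip resting on the tube, stop at 0.014. A spring pushes it down: about 8 N at 0, 12 N at 0.008, 15 N at 0.014.
- plunger_neck (a point): Middle of the steel neck, 18 mm thick, between sleeve top and knob, 56 mm up, on the pin's axis. The pin below is 8 mm thick, flat-ended and greased: riding on the tube it adds about 2 N of drag. Over a hole (1 mm clearance each side) it snaps down if the knob is free, and the sleeve is then blocked. More than 30 N between pin and tube is forcing it.
- knob_center (a point): Centre of the round black plunger knob, 24 mm diameter, 24 mm high (12 mm above and below this point); with the pin down it is 76 mm above the worktop. It is pulled straight up and moves with the sleeve; there is free space beside it down to the sleeve's top, 46 mm up.
- cup_center (a point): About the middle of the blue-lidded sample cup (61 mm diameter, lid top about 86 mm above the worktop) fixed in the holder on the sleeve, 88 mm from the knob on the frame's +x side.
- bottle_center (a point): Centre (63 mm up) of the loose white capped reagent bottle with a label, 58 mm diameter, 126 mm high, standing behind one end of the slide (the frame's +y or -y end). It marks the end to lock at.
- beaker_center (a point): Centre (52 mm up) of the loose open glass beaker, 72 x 78 x 105 mm, standing behind the other end of the slide.
- calculator: Loose desk calculator 176 x 128 x 27 mm lying on the worktop; origin at the centre of its underside.
Things that resemble listed ones, but are neither listed nor needed, are in the scene too. Leave any brown or green look-alike of the part that bears bottle_center alone.

How it is judged:
By the outcome, as a careful person would: the job done as asked, in the order asked, and still so for the second after the job is handed in, with the robot touching nothing.
It also fails if it takes over 35 s, if anything falls off the work surface, if the arm or the gripper's body presses on something with over 40 N, if the wrist force passes 120 N, or if a joint passes its speed limit or range.

ROBOT

A 6-joint arm with a two-finger parallel gripper is mounted at the origin on a cart in front of the work surface, level with it; the furniture and walls round the work are solid. World frame = base frame: x ahead of the robot, y to its left, z up, the work surface at z = 0. Lengths are in m, angles in rad, forces in N, time in s.
With the tool pointing down it reaches from about 0.3 to 0.775 m from the base axis. Payload 14.6 kg.
Tool frame: the origin (TCP) lies midway between the tips of the shut fingers; the grasp point (between the pads) lies 19 mm behind it; z points along the fingers, y is the line along which they close (so a half turn about z gives the same grasp; the last joint's range is limited). The gripper opens to 94 mm and grips with 3 to 60 N. Pads are 16 mm wide; open, the fingers measure 119 mm over their backs; the gripper's body (75 mm by 177 mm) begins 78 mm behind the grasp point.
Start: joints at [1.186, 0.3, 1.521, -0, 1.321, -0.067], TCP at [0.172, 0.522, 0.205] pointing down, gripper open.
Joint ranges: [-3.03, 3.03], [-0.79, 2.21], [0.23, 2.52], [-1.04, 4.18], [0, 3.07], [-2.55, 2.55]. Speed limits (rad/s): [2.22, 2.22, 2.57, 3.14, 3.14, 3.14].

INTERFACE

Orientations are given as [roll, pitch, yaw] about the fixed x, y, z axes, in that order (R = Rz(yaw) Ry(pitch) Rx(roll)).
In Python, from station import * gives the robot as it stands.
- The arm moves only by the tool send_rows, never from a script. Its argument "targets" is a list of rows, each an object of numbers: "x", "y", "z": the shift along the world's x, y, z in units of 0.2 m (1.0 is 0.2 m); "spin": the turn about the world's z in units of pi/2 rad (1.0 is pi/2 rad); "claw": the finger opening in mm, from 0 to 94. A call has 1 to 20 rows; each row shifts and turns the commanded pose from where the row before left it; what a row does not reach is not made up. A row lasts 1/10 s, in which the tool goes at most 50 mm and 8.59 degrees, less where a joint would pass 70% of its speed; a pose out of reach is approached as far as the arm can. A call with a number of a shift or a turn outside -1 to 1 is refused whole. A call with a gripper value outside its range is refused whole. The fingers move at their own pace and stop on an object; "force" is the grip in N (left out, the last holds). Time passes only in rows, so rows that do not move let the fingers close. It gives the time, the measured TCP pose, the force, the opening and the grip force at its end, in the units of the state.
- get_obs(): the state, without advancing time (a new reading comes with each control period).
- camera(name): name is "side" or "top"; returns the picture (400x640x3 uint8, blue, green, red); there is no depth.
- camera_model(name): a dict with "fovy" (degrees; the focal length in pixels is half the picture's height over the tangent of half this angle, whatever the lens; pixels are square), "cx", "cy" (the principal point, pixels), "T" (4x4, takes a point from camera to world coordinates). Camera axes: x right, y down, z forward; pixel columns grow to the right and rows downward; lengths in m; the calibration is good to about 2 mm. A picture is of the moment at which its call begins. camera_model takes no time and is no camera call.
- hand_in(): hands the job in; it is judged then, once.
The state is a dict: "time_s": time; "qpos": joint angles; "joint_vel": joint speeds; "tau": joint torques, N m; "ee_pos": TCP position; "eef_rot": TCP orientation; "force": force on the tool from outside, world axes, zero at the start; "moment": the same for the moment, N m; "grip_width": finger opening in m; "grip_force": force on a finger pad.
Only numpy, scipy, OpenCV 4.12 (cv2) and the standard library are available. Lean on these libraries where they do the work, as an engineer would, in place of code of your own. Each camera call takes 0.05 s, during which the arm holds its last target. There are 200 camera calls.

## Working session

There is one attempt and no reset: what is moved stays moved. The work goes in short steps, Python scripts to look and compute and a tool call to move; the robot and the scene stay as the last step left them, time stands still between calls to the robot, and variables do not carry over. Pictures are saved under pics/ and viewed, at most 10 in all, crops included, and the job is handed in when it is done.

Besides the shell and the picture viewer there is one more tool, called as a command line: name --argument value ..., lists and objects as JSON in quotes. send_rows: Moves the arm, as the interface text tells. Its arguments: {"type":"object","properties":{"targets":{"type":"array"},"force":{"type":"number"}},"required":["targets"]}

```bash
mkdir -p pics; python3 - <<'E'
from station import *
import cv2
for n in("top","side"):
    cv2.imwrite(f"pics/{n}0.png",camera(n)); m=camera_model(n); print(n,m["fovy"],m["cx"],m["cy"],m["T"])
print(get_obs())
E
```

```text
top 50.86028241406853 319.1301592019981 202.30327635475348 [[ 0.00202119 -0.97735045  0.21161763  0.40019183]
 [-0.99999349 -0.00134299  0.0033485   0.13212253]
 [-0.00298845 -0.21162302 -0.9773468   1.22986027]
 [ 0.          0.          0.          1.        ]]
side 42.532545397127095 329.37884046540813 198.40065978010244 [[ 0.99972117 -0.02275232  0.00631814  0.66400477]
 [-0.0182918  -0.57697793  0.81655489 -0.98269661]
 [-0.01493309 -0.81644277 -0.57723323  0.85831849]
 [ 0.          0.          0.          1.        ]]
{'time_s': 0.1, 'qpos': array([ 1.18640141e+00,  3.00386160e-01,  1.52153738e+00, -7.62535793e-06,
        1.32067714e+00, -6.66159204e-02]), 'joint_vel': array([-0.00106652,  0.00017886, -0.00172785,  0.00034482,  0.00156145,
        0.00021032]), 'tau': array([ 1.77925944e-03, -5.32647443e+01, -3.53283334e+01,  7.09837326e-02,
        2.34676333e-02, -2.05218038e-05]), 'ee_pos': array([0.17177544, 0.52223763, 0.2049514 ]), 'eef_rot': array([-3.14058637e+00, -5.97310855e-05,  2.82381551e+00]), 'force': array([ 1.04288395, -1.20464804, -0.68509709]), 'moment': array([-0.04149193,  0.01267107, -0.02168914]), 'grip_force': 0.0, 'grip_width': 0.09375048401426447}
```

View pics/top0.png

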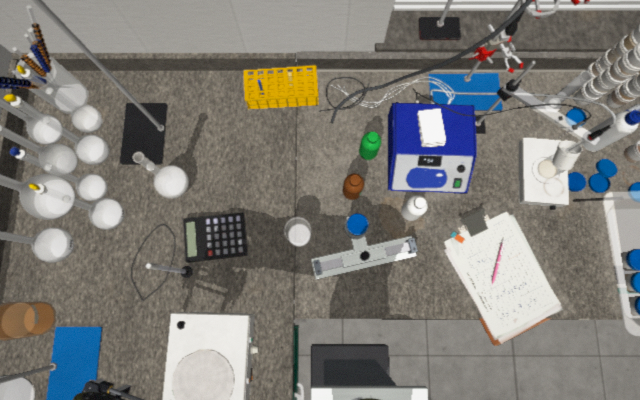

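View pics/side0.png

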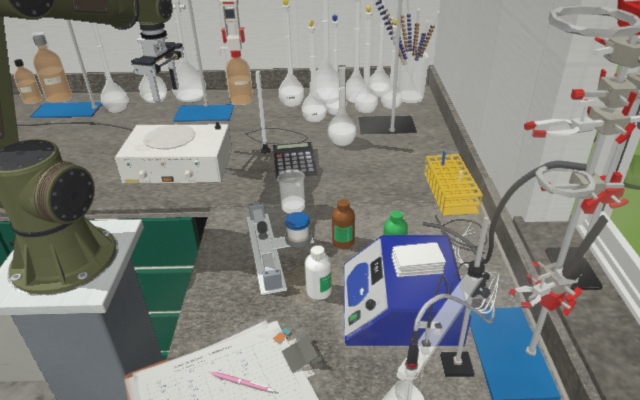

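The top view shows the slide running from (315,265) to (415,246), with the knob at about (364,256) and the cup at (357,225). The white bottle at (414,208) is on the world -y end and the beaker at (298,232) is on the +y end. I'll zoom in to measure.

```bash
cat > h.py <<'E'
from station import *
import cv2, numpy as np
def ray(n,u,v):
    m=camera_model(n); f=200/np.tan(np.radians(m["fovy"]/2)); T=np.array(m["T"])
    return T[:3,3], T[:3,:3]@np.array([(u-m["cx"])/f,(v-m["cy"])/f,1])
def plane(n,u,v,z):
    o,d=ray(n,u,v); return o+d*(z-o[2])/d[2]
def tri(a,b):
    A=[];B=[]
    M=0;r=0
    for n,p in (("top",a),("side",b)):
        o,d=ray(n,*p); d=d/np.linalg.norm(d); P=np.eye(3)-np.outer(d,d); M=M+P; r=r+P@o
    return np.linalg.solve(M,r)
E
python3 - <<'E'
import cv2,numpy as np
t=cv2.imread("pics/top0.png");s=cv2.imread("pics/side0.png")
a=cv2.resize(t[195:285,300:430],None,fx=6,fy=6,interpolation=cv2.INTER_CUBIC)
cv2.imwrite("pics/tc.png",a)
b=cv2.resize(s[195:305,230:340],None,fx=5,fy=5,interpolation=cv2.INTER_CUBIC)
cv2.imwrite("pics/sc.png",b)
E
```

```text
(no output)
```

View pics/tc.png

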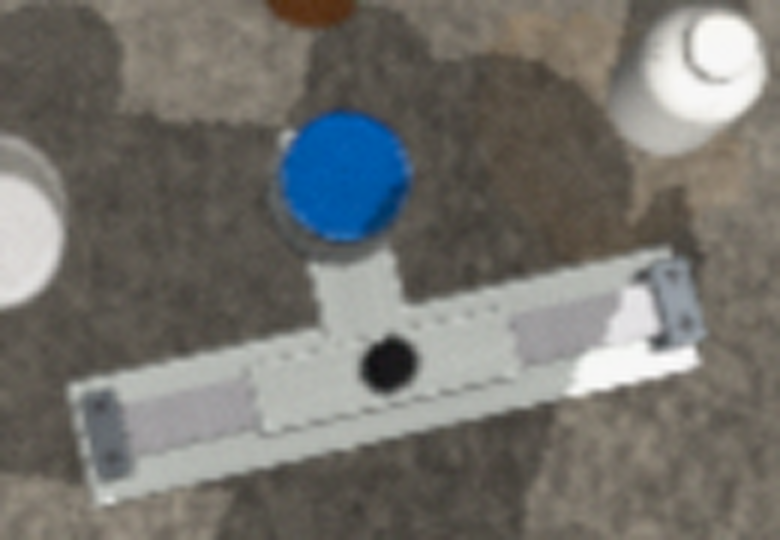

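View pics/sc.png

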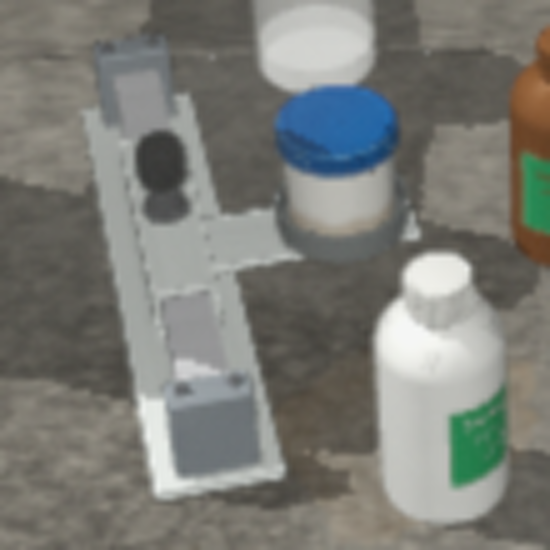

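The top crop shows the base corners at about (68,385), (100,502), (670,248) and (700,365), the knob at (389,364) and the lid at (345,176). The side crop shows the knob at about (161,162). Next I compute positions from these.

```bash
python3 - <<'E'
from h import *
t=lambda a,b:(300+(a+.5)/6-.5,195+(b+.5)/6-.5)
s=lambda a,b:(230+(a+.5)/5-.5,195+(b+.5)/5-.5)
C=[plane("top",*t(*p),.01)[:2] for p in((68,385),(100,502),(670,248),(700,365))]
l=(C[0]+C[1])/2;r=(C[2]+C[3])/2
d=l-r;print(l,r,(l+r)/2,np.hypot(*d),"axis yaw",np.degrees(np.arctan2(d[1],d[0])),np.linalg.norm(C[0]-C[1]))
print("knob",plane("top",*t(389,362),.085),tri(t(389,363),s(161,162)))
print("lid",plane("top",*t(345,176),.086))
print("endblk",plane("top",*t(104,434),.054),plane("top",*t(678,302),.054))
print("bottle cap",plane("top",*t(724,45),.126))
E
```

```text
[0.47006944 0.15186446] [ 0.53614247 -0.13838145] [0.50310596 0.0067415 ] 0.29767152088514337 axis yaw 102.82454752773388 0.05748981852211789
knob [0.50233173 0.01299729 0.085     ] [0.50353924 0.01194568 0.07354172]
lid [0.587169   0.03150611 0.086     ]
endblk [0.47177291 0.14190878 0.054     ] [ 0.53319865 -0.12548735  0.054     ]
bottle cap [ 0.64017924 -0.13544782  0.126     ]
```

send_rows --targets '[{"x": 0.08, "y": -0.125, "spin": 0.0173, "claw": 60}, {"x": 0.08, "y": -0.125, "spin": 0.0173}, {"x": 0.08, "y": -0.125, "spin": 0.0173}, {"x": 0.08, "y": -0.125, "spin": 0.0173}, {"x": 0.08, "y": -0.125, "spin": 0.0173}, {"x": 0.08, "y": -0.125, "spin": 0.0173}, {"x": 0.08, "y": -0.125, "spin": 0.0173}, {"x": 0.08, "y": -0.125, "spin": 0.0173}, {"x": 0.08, "y": -0.125, "spin": 0.0173}, {"x": 0.08, "y": -0.125, "spin": 0.0173}, {"x": 0.08, "y": -0.125, "spin": 0.0173}, {"x": 0.08, "y": -0.125, "spin": 0.0173}, {"x": 0.08, "y": -0.125, "spin": 0.0173}, {"x": 0.08, "y": -0.125, "spin": 0.0173}, {"x": 0.08, "y": -0.125, "spin": 0.0173}, {"x": 0.08, "y": -0.125, "spin": 0.0173}, {"x": 0.08, "y": -0.125, "spin": 0.0173}, {"x": 0.08, "y": -0.125, "spin": 0.0173}, {"x": 0.08, "y": -0.125, "spin": 0.0173}, {"x": 0.08, "y": -0.125, "spin": 0.0173}]' --force 40

```text
schema error: expected keys x, y, z, spin, claw
```

send_rows --targets '[{"x": 0.08, "y": -0.125, "z": 0, "spin": 0.0173, "claw": 60}, {"x": 0.08, "y": -0.125, "z": 0, "spin": 0.0173, "claw": 60}, {"x": 0.08, "y": -0.125, "z": 0, "spin": 0.0173, "claw": 60}, {"x": 0.08, "y": -0.125, "z": 0, "spin": 0.0173, "claw": 60}, {"x": 0.08, "y": -0.125, "z": 0, "spin": 0.0173, "claw": 60}, {"x": 0.08, "y": -0.125, "z": 0, "spin": 0.0173, "claw": 60}, {"x": 0.08, "y": -0.125, "z": 0, "spin": 0.0173, "claw": 60}, {"x": 0.08, "y": -0.125, "z": 0, "spin": 0.0173, "claw": 60}, {"x": 0.08, "y": -0.125, "z": 0, "spin": 0.0173, "claw": 60}, {"x": 0.08, "y": -0.125, "z": 0, "spin": 0.0173, "claw": 60}, {"x": 0.08, "y": -0.125, "z": 0, "spin": 0.0173, "claw": 60}, {"x": 0.08, "y": -0.125, "z": 0, "spin": 0.0173, "claw": 60}, {"x": 0.08, "y": -0.125, "z": 0, "spin": 0.0173, "claw": 60}, {"x": 0.08, "y": -0.125, "z": 0, "spin": 0.0173, "claw": 60}, {"x": 0.08, "y": -0.125, "z": 0, "spin": 0.0173, "claw": 60}, {"x": 0.08, "y": -0.125, "z": 0, "spin": 0.0173, "claw": 60}, {"x": 0.08, "y": -0.125, "z": 0, "spin": 0.0173, "claw": 60}, {"x": 0.08, "y": -0.125, "z": 0, "spin": 0.0173, "claw": 60}, {"x": 0.08, "y": -0.125, "z": 0, "spin": 0.0173, "claw": 60}, {"x": 0.08, "y": -0.125, "z": 0, "spin": 0.0173, "claw": 60}]' --force 40

```text
time_s: 2.1
ee_pos: [0.4923, 0.0213, 0.2052]
eef_rot: [3.141, -0.0, -2.915]
force: [-0.1, 0.3, 0.6]
grip_width: 0.0604
grip_force: 0.0
```

send_rows --targets '[{"x": 0.048, "y": -0.044, "z": 0, "spin": 0, "claw": 60}, {"x": 0, "y": 0, "z": -0.1, "spin": 0, "claw": 60}, {"x": 0, "y": 0, "z": -0.1, "spin": 0, "claw": 60}, {"x": 0, "y": 0, "z": -0.1, "spin": 0, "claw": 60}, {"x": 0, "y": 0, "z": -0.1, "spin": 0, "claw": 60}, {"x": 0, "y": 0, "z": -0.06, "spin": 0, "claw": 60}, {"x": 0, "y": 0, "z": 0, "spin": 0, "claw": 60}]'

```text
time_s: 2.8
ee_pos: [0.5007, 0.0141, 0.1121]
eef_rot: [3.141, -0.003, -2.916]
force: [0.1, 0.7, -0.0]
grip_width: 0.0599
grip_force: 0.0
```

```bash
python3 - <<'E'
from station import *
import cv2,numpy as np
t=camera("top");s=camera("side")
a=cv2.resize(t[195:285,310:420],(550,450),interpolation=cv2.INTER_CUBIC)
b=cv2.resize(s[170:290,220:330],(412,450),interpolation=cv2.INTER_CUBIC)
cv2.imwrite("pics/c2.png",np.hstack([a,b])[:, :][:, :]) if 0 else cv2.imwrite("pics/c2.png",cv2.resize(np.hstack([a,b]),(790,370)))
E
```

```text
(no output)
```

View pics/c2.png

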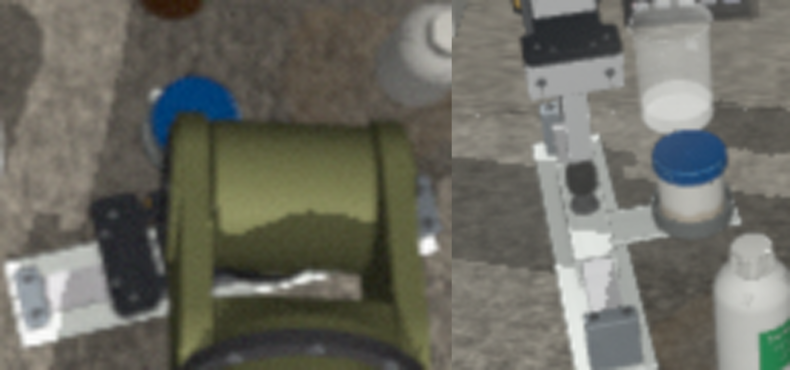

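The fingers are lined up with the slide axis above the knob (knob at about (582,180) in the picture), so I'll descend.

send_rows --targets '[{"x": 0.006, "y": -0.006, "z": -0.1, "spin": 0, "claw": 60}, {"x": 0, "y": 0, "z": -0.1, "spin": 0, "claw": 60}, {"x": 0, "y": 0, "z": -0.07, "spin": 0, "claw": 60}, {"x": 0, "y": 0, "z": 0, "spin": 0, "claw": 60}, {"x": 0, "y": 0, "z": 0, "spin": 0, "claw": 60}]'

```text
time_s: 3.4
ee_pos: [0.5032, 0.0125, 0.0605]
eef_rot: [-3.141, 0.001, -2.916]
force: [0.3, -0.5, 0.3]
grip_width: 0.0597
grip_force: 0.0
```

send_rows --targets '[{"x": 0, "y": 0, "z": 0, "spin": 0, "claw": 35}, {"x": 0, "y": 0, "z": 0, "spin": 0, "claw": 30}, {"x": 0, "y": 0, "z": 0, "spin": 0, "claw": 26}, {"x": 0, "y": 0, "z": 0, "spin": 0, "claw": 15}, {"x": 0, "y": 0, "z": 0, "spin": 0, "claw": 15}, {"x": 0, "y": 0, "z": 0, "spin": 0, "claw": 15}, {"x": 0, "y": 0, "z": 0, "spin": 0, "claw": 15}]' --force 50

```text
time_s: 4.1
ee_pos: [0.5027, 0.0125, 0.0596]
eef_rot: [-3.142, 0.0, -2.916]
force: [-0.9, -0.1, 1.4]
grip_width: 0.0231
grip_force: 50.0
```

send_rows --targets '[{"x": 0, "y": 0, "z": 0.014, "spin": 0, "claw": 15}, {"x": 0, "y": 0, "z": 0.014, "spin": 0, "claw": 15}, {"x": 0, "y": 0, "z": 0.014, "spin": 0, "claw": 15}, {"x": 0, "y": 0, "z": 0.014, "spin": 0, "claw": 15}, {"x": 0, "y": 0, "z": 0, "spin": 0, "claw": 15}, {"x": 0, "y": 0, "z": 0, "spin": 0, "claw": 15}]'

```text
time_s: 4.7
ee_pos: [0.5025, 0.0124, 0.0701]
eef_rot: [3.141, -0.0, -2.916]
force: [6.2, 0.2, -12.9]
grip_width: 0.0228
grip_force: 50.0
```

send_rows --targets '[{"x": 0.0022, "y": -0.0096, "z": 0, "spin": 0, "claw": 15}, {"x": 0.0022, "y": -0.0096, "z": 0, "spin": 0, "claw": 15}, {"x": 0.0022, "y": -0.0096, "z": 0, "spin": 0, "claw": 15}, {"x": 0.0022, "y": -0.0096, "z": 0, "spin": 0, "claw": 15}]'

```text
time_s: 5.1
ee_pos: [0.5042, 0.0051, 0.07]
eef_rot: [3.141, -0.001, -2.916]
force: [4.1, 4.5, -13.3]
grip_width: 0.0226
grip_force: 50.0
```

send_rows --targets '[{"x": 0.0022, "y": -0.0096, "z": 0, "spin": 0, "claw": 15}, {"x": 0.0022, "y": -0.0096, "z": 0, "spin": 0, "claw": 15}, {"x": 0.0022, "y": -0.0096, "z": 0, "spin": 0, "claw": 15}, {"x": 0.0022, "y": -0.0096, "z": 0, "spin": 0, "claw": 15}, {"x": 0.0022, "y": -0.0096, "z": 0, "spin": 0, "claw": 15}, {"x": 0.0022, "y": -0.0096, "z": 0, "spin": 0, "claw": 15}, {"x": 0.0022, "y": -0.0096, "z": 0, "spin": 0, "claw": 15}, {"x": 0.0022, "y": -0.0096, "z": 0, "spin": 0, "claw": 15}, {"x": 0.0022, "y": -0.0096, "z": 0, "spin": 0, "claw": 15}, {"x": 0.0022, "y": -0.0096, "z": 0, "spin": 0, "claw": 15}, {"x": 0.0022, "y": -0.0096, "z": 0, "spin": 0, "claw": 15}, {"x": 0.0022, "y": -0.0096, "z": 0, "spin": 0, "claw": 15}, {"x": 0.0022, "y": -0.0096, "z": 0, "spin": 0, "claw": 15}, {"x": 0, "y": 0, "z": 0, "spin": 0, "claw": 15}]'

```text
time_s: 6.5
ee_pos: [0.51, -0.02, 0.07]
eef_rot: [3.141, -0.001, -2.916]
force: [5.3, 1.6, -14.0]
grip_width: 0.0233
grip_force: 50.0
```

send_rows --targets '[{"x": 0.0022, "y": -0.0096, "z": 0, "spin": 0, "claw": 15}, {"x": 0, "y": 0, "z": 0, "spin": 0, "claw": 28}, {"x": 0, "y": 0, "z": 0, "spin": 0, "claw": 28}, {"x": 0, "y": 0, "z": 0, "spin": 0, "claw": 28}, {"x": 0, "y": 0, "z": 0, "spin": 0, "claw": 28}]'

```text
time_s: 7.0
ee_pos: [0.5107, -0.0221, 0.071]
eef_rot: [-3.141, 0.0, -2.916]
force: [-1.0, 0.3, -0.4]
grip_width: 0.0281
grip_force: 0.0
```

send_rows --targets '[{"x": 0.0011, "y": -0.0049, "z": -0.012, "spin": 0, "claw": 28}, {"x": 0.0011, "y": -0.0049, "z": -0.012, "spin": 0, "claw": 28}, {"x": 0.0011, "y": -0.0049, "z": 0, "spin": 0, "claw": 28}, {"x": 0.0011, "y": -0.0049, "z": 0, "spin": 0, "claw": 28}, {"x": 0.0011, "y": -0.0049, "z": 0, "spin": 0, "claw": 28}]'

```text
time_s: 7.5
ee_pos: [0.5114, -0.0263, 0.0656]
eef_rot: [3.14, -0.0, -2.916]
force: [-1.4, 7.5, 1.2]
grip_width: 0.0283
grip_force: 3.7
```

send_rows --targets '[{"x": 0.0011, "y": -0.0049, "z": 0, "spin": 0, "claw": 28}, {"x": 0.0011, "y": -0.0049, "z": 0, "spin": 0, "claw": 28}]'

```text
time_s: 7.7
ee_pos: [0.5119, -0.0282, 0.0656]
eef_rot: [3.14, -0.0, -2.916]
force: [-1.2, 8.2, 0.9]
grip_width: 0.0282
grip_force: 4.3
```

send_rows --targets '[{"x": 0.0011, "y": -0.0049, "z": 0, "spin": 0, "claw": 28}, {"x": 0.0011, "y": -0.0049, "z": 0, "spin": 0, "claw": 28}]'

```text
time_s: 7.9
ee_pos: [0.5123, -0.0301, 0.0655]
eef_rot: [3.14, -0.0, -2.916]
force: [-0.2, 8.1, 0.6]
grip_width: 0.0281
grip_force: 4.4
```

send_rows --targets '[{"x": 0.0011, "y": -0.0049, "z": 0, "spin": 0, "claw": 28}, {"x": 0.0011, "y": -0.0049, "z": 0, "spin": 0, "claw": 28}]'

```text
time_s: 8.1
ee_pos: [0.5128, -0.0321, 0.0656]
eef_rot: [3.14, -0.0, -2.916]
force: [-0.5, 9.0, 0.7]
grip_width: 0.0281
grip_force: 4.4
```

send_rows --targets '[{"x": 0.0011, "y": -0.0049, "z": 0, "spin": 0, "claw": 28}, {"x": 0.0011, "y": -0.0049, "z": 0, "spin": 0, "claw": 28}]'

```text
time_s: 8.3
ee_pos: [0.5133, -0.0341, 0.0656]
eef_rot: [3.14, -0.0, -2.916]
force: [0.1, 8.4, -0.3]
grip_width: 0.0284
grip_force: 4.3
```

send_rows --targets '[{"x": 0.0011, "y": -0.0049, "z": 0, "spin": 0, "claw": 28}, {"x": 0.0011, "y": -0.0049, "z": 0, "spin": 0, "claw": 28}]'

```text
time_s: 8.5
ee_pos: [0.5137, -0.0361, 0.0655]
eef_rot: [3.14, -0.0, -2.916]
force: [-0.1, 6.6, -0.6]
grip_width: 0.028
grip_force: 3.6
```

send_rows --targets '[{"x": 0.0011, "y": -0.0049, "z": 0, "spin": 0, "claw": 28}, {"x": 0.0011, "y": -0.0049, "z": 0, "spin": 0, "claw": 28}]'

```text
time_s: 8.7
ee_pos: [0.5141, -0.0381, 0.0655]
eef_rot: [3.14, -0.0, -2.916]
force: [0.7, 5.7, -1.6]
grip_width: 0.0281
grip_force: 2.9
```

send_rows --targets '[{"x": 0.0011, "y": -0.0049, "z": 0, "spin": 0, "claw": 28}, {"x": 0.0011, "y": -0.0049, "z": 0, "spin": 0, "claw": 28}]'

```text
time_s: 8.9
ee_pos: [0.5144, -0.0402, 0.0653]
eef_rot: [3.14, -0.001, -2.916]
force: [-0.6, 5.9, -4.4]
grip_width: 0.0282
grip_force: 2.9
```

send_rows --targets '[{"x": 0.0011, "y": -0.0049, "z": 0, "spin": 0, "claw": 28}]'

```text
time_s: 9.0
ee_pos: [0.5146, -0.0414, 0.0654]
eef_rot: [3.141, -0.001, -2.916]
force: [-1.1, 1.1, -0.4]
grip_width: 0.028
grip_force: 1.1
```

send_rows --targets '[{"x": 0.0011, "y": -0.0049, "z": 0, "spin": 0, "claw": 28}]'

```text
time_s: 9.1
ee_pos: [0.515, -0.0427, 0.0655]
eef_rot: [3.141, -0.001, -2.916]
force: [-0.8, 2.5, -1.5]
grip_width: 0.0277
grip_force: 1.0
```

```bash
python3 - <<'E'
from station import *
import cv2,numpy as np
s=camera("side"); print(get_obs()["force"])
cv2.imwrite("pics/c3.png",cv2.resize(s[200:300,220:340],(720,600),interpolation=cv2.INTER_CUBIC))
E
```

```text
[-1.83913199  2.10135366 -1.24867581]
```

View pics/c3.png

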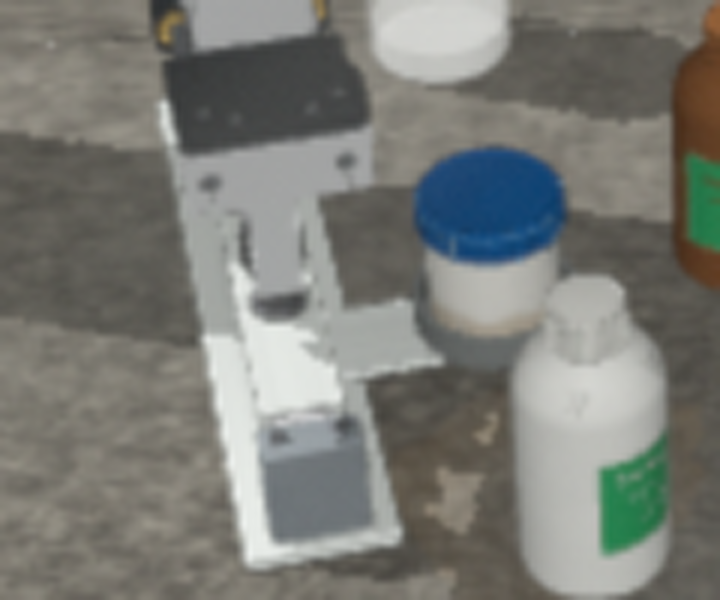

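The fingers hide the knob; only the neck base shows, at (278,305). I'll check by feel in small steps.

send_rows --targets '[{"x": 0.0011, "y": -0.0049, "z": 0, "spin": 0, "claw": 28}]'

```text
time_s: 9.25
ee_pos: [0.5152, -0.0435, 0.0656]
eef_rot: [3.141, -0.001, -2.916]
force: [-1.3, 7.1, -1.5]
grip_width: 0.0282
grip_force: 3.9
```

send_rows --targets '[{"x": 0.0011, "y": -0.0049, "z": 0, "spin": 0, "claw": 28}]'

```text
time_s: 9.35
ee_pos: [0.5153, -0.0438, 0.0656]
eef_rot: [3.14, -0.001, -2.916]
force: [-1.8, 13.5, 0.1]
grip_width: 0.0284
grip_force: 7.0
```

Blocked: the force rises without motion. I'll back off, open and lift clear to look at the knob height.

send_rows --targets '[{"x": -0.0022, "y": 0.0098, "z": 0, "spin": 0, "claw": 28}, {"x": -0.0011, "y": 0.0049, "z": 0, "spin": 0, "claw": 36}, {"x": 0, "y": 0, "z": 0, "spin": 0, "claw": 50}, {"x": 0, "y": 0, "z": 0, "spin": 0, "claw": 50}, {"x": 0, "y": 0, "z": 0, "spin": 0, "claw": 50}, {"x": 0, "y": 0, "z": 0.1, "spin": 0, "claw": 50}, {"x": 0, "y": 0, "z": 0.1, "spin": 0, "claw": 50}, {"x": 0, "y": 0, "z": 0.15, "spin": 0, "claw": 50}, {"x": -0.1, "y": 0.1, "z": 0.15, "spin": 0, "claw": 50}, {"x": -0.2, "y": 0.2, "z": 0.1, "spin": 0, "claw": 50}, {"x": -0.2, "y": 0.2, "z": 0, "spin": 0, "claw": 50}, {"x": -0.2, "y": 0.2, "z": 0, "spin": 0, "claw": 50}, {"x": -0.1, "y": 0.2, "z": 0, "spin": 0, "claw": 50}, {"x": 0, "y": 0.2, "z": 0, "spin": 0, "claw": 50}, {"x": 0, "y": 0.2, "z": 0, "spin": 0, "claw": 50}, {"x": 0, "y": 0, "z": 0, "spin": 0, "claw": 50}]'

```text
time_s: 10.95
ee_pos: [0.3705, 0.2055, 0.1826]
eef_rot: [3.141, 0.001, -2.912]
force: [0.4, 0.3, 0.5]
grip_width: 0.0498
grip_force: 0.0
```

```bash
python3 - <<'E'
from station import *
import cv2,numpy as np
t=camera("top");s=camera("side")
cv2.imwrite("pics/t4.png",t);cv2.imwrite("pics/s4.png",s)
a=cv2.resize(t[205:275,320:420],(500,350),interpolation=cv2.INTER_CUBIC)
b=cv2.resize(s[210:300,240:300],(300,450),interpolation=cv2.INTER_CUBIC)
o=np.zeros((450,800,3),np.uint8);o[:350,:500]=a;o[:,500:]=b
cv2.imwrite("pics/c4.png",o)
E
```

```text
(no output)
```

View pics/c4.png

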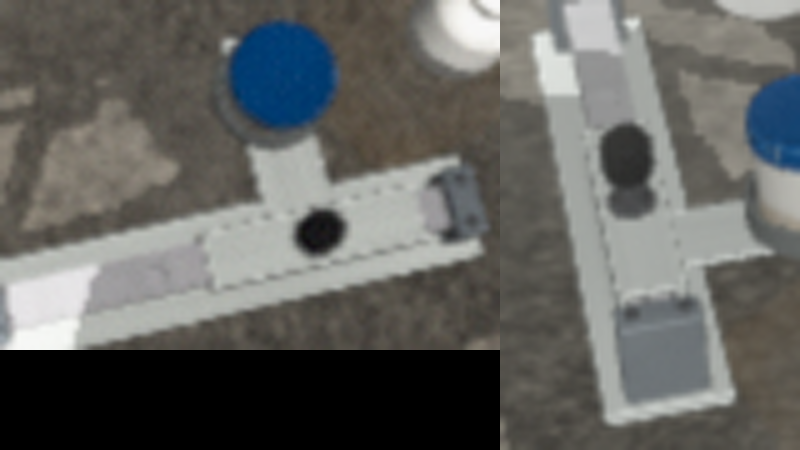

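The knob is at (320,232) in the top crop and (627,156) in the side crop, with about the same short neck showing as at the start, so the pin looks fully down. I'll confirm this numerically.

```bash
python3 - <<'E'
from h import *
t=lambda a,b:(320+(a+.5)/5-.5,205+(b+.5)/5-.5)
s=lambda a,b:(240+(a-500+.5)/5-.5,210+(b+.5)/5-.5)
k=tri(t(320,231),s(627,156));print(k,(k[:2]-[.503,.0067])@[-.222,.975])
# bottle / beaker / calculator change away from arm
for n,(y0,y1,x0,x1) in {"top":(195,225,400,430),"side":(240,300,300,340)}.items():
    a=cv2.imread(f"pics/{n}0.png")[y0:y1,x0:x1].astype(int);b=cv2.imread(f"pics/{n[0]}4.png")[y0:y1,x0:x1].astype(int)
    print(n,abs(a-b).mean())
E
```

```text
[ 0.51559187 -0.04090131  0.07324517] -0.049206669312216275
top 13.770740740740742
side 12.930972222222222
```

```bash
python3 -c "
from station import *
print(hand_in())"
```

```text
the job is handed in; nothing more can be done
None
```

The sleeve is locked at the white-bottle end, about 49 mm from the frame's middle: the knob sits at its pin-down height again, the last push towards that end met a firm stop short of the travel limit at about 13.5 N, and the gripper is clear; I didn't test the lock in the other direction, and the job is handed in at about 11 s.

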